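Rock the burnt-out red relay out of its base

TASK

The red-capped plug-in relay of the incubator control is burnt out. It sits tight: work it loose by rocking it gently about ten degrees, first with its top to the left and then to the right (as seen from the robot) while it is still in its base, until it comes up off its pins. Then set it down gently, standing upright, inside the grey tray; leave the blue relay seated in its base.

Things in the scene. Friction and masses are not known exactly. Their poses are not given: they have to be found in the camera images.
- relay_red: white upright relay with red cap, 36 (x) x 34 (y) x 60 mm high, 96-156 g; origin: centre of its TOP face, z up; grasp across y, above the lowest 12 mm. A stiff clip on the base's +y and -y side holds its foot. Rocked to a side it pivots on that side's bottom edge (17 mm off middle); the other side rises and pushes its clip open (about 9 N), fully at 10 degrees, and the clip stays open.
- base_red: black base (80 x 66 mm on a 92 x 82 mm plate, red strip in front) holding the red relay; fixed. Origin: centre of its underside, on the bench; z up; y is the rocking direction, +y to the robot's left within 15 degrees. The relay stands centred, axes parallel, on a seat 20 mm up (its top 80 mm up). Above the seat: rim 5 mm, pins 7 mm, clips 11 mm high, all within 30 mm of the middle.
- tray: open grey tray, 130 (x) x 150 (y) mm, rim 30 mm above the bench, walls 4 mm, inner floor 12 mm above the bench (inside 122 x 142 mm; a 12 mm wide lip on the x sides makes it 146 mm over all in x); fixed. Origin: centre of its underside, on the bench; z up
- relay_blue: the same relay with a blue cap, seated in a second, equal base; it must stay there. Origin at the centre of its top face

How it is judged:
On the way, in this order (a step that is already met when the one before it is completed fails the run):
1. the red relay, still in its base, is rocked with its top to the left (tilt over 4 degrees, top over 4 mm to the left, raised less than 12 mm) (angle between relay_red's own z axis and vertical above 0.07 rad and y of relay_red in the frame of base_red above 0.004 m and z of relay_red in the frame of base_red below 0.092 m and horizontal distance between relay_red and base_red below 0.03 m), for 0.1 s.
2. then, still in its base, it is rocked with its top to the right by as much (angle between relay_red's own z axis and vertical above 0.07 rad and y of relay_red in the frame of base_red below -0.004 m and z of relay_red in the frame of base_red below 0.092 m and horizontal distance between relay_red and base_red below 0.03 m), for 0.1 s.
3. it has risen free of its pins (20 mm or more above its seat) (z of relay_red in the frame of base_red above 0.1 m), for 0.1 s.
At the end, for the whole second after the job is handed in: the red relay stands upright (within 6 degrees) and at rest on the floor of the grey tray, wholly inside its walls, and the blue relay is still in its base within 10 mm of where it was (x of relay_red in the frame of tray between -0.045 and 0.045 m and y of relay_red in the frame of tray between -0.058 and 0.058 m and z of relay_red in the frame of tray between 0.066 and 0.078 m and angle between relay_red's own z axis and vertical below 0.1 rad and linear speed of relay_red below 0.02 m/s and distance of relay_blue from where it was at the start of the episode below 0.01 m); the robot touches nothing.
It fails at once if the red relay is tipped more than 20 degrees while still on its pins (that would bend them) (angle between relay_red's own z axis and vertical above 0.35 rad and z of relay_red in the frame of base_red below 0.095 m and horizontal distance between relay_red and base_red below 0.04 m).
It fails at once if the red relay is dropped into the tray (faster than 0.6 m/s just above the floor, as after a fall of 20 mm) (horizontal distance between relay_red and tray below 0.07 m and height (world z) of relay_red below 0.088 m and linear speed of relay_red above 0.6 m/s).
It fails at once if the blue relay is pulled or knocked out of place by more than 10 mm (distance of relay_blue from where it was at the start of the episode above 0.01 m).
It also fails if it takes over 48 s, if anything falls off the work surface, if the arm or the gripper's body presses on something with over 40 N, if the wrist force passes 120 N, or if a joint passes its speed limit or range.

ROBOT

A 6-joint arm with a two-finger parallel gripper is mounted at the origin on a cart in front of the work surface, level with it; the furniture and walls round the work are solid. World frame = base frame: x ahead of the robot, y to its left, z up, the work surface at z = 0. Lengths are in m, angles in rad, forces in N, time in s.
With the tool pointing down it reaches from about 0.35 to 0.725 m from the base axis. Payload 4.3 kg.
Tool frame: the origin (TCP) lies midway between the tips of the shut fingers; the grasp point (between the pads) lies 19 mm behind it; z points along the fingers, y is the line along which they close (so a half turn about z gives the same grasp; the last joint's range is limited). The gripper opens to 85 mm and grips with 20 to 120 N. Pads are 22 mm wide; open, the fingers measure 114 mm over their backs; the gripper's body (76 mm by 85 mm) begins 54 mm behind the grasp point. The pads swing forward as they close: fully open they stand 13 mm farther back than shut.
Start: joints at [1.031, 0.377, 0.081, 1.274, 0, 1.46], TCP at [0.24, 0.523, 0.231] pointing down, gripper open.
Joint ranges: [-2.72, 2.72], [-0.84, 1.66], [-1.02, 1.22], [-1.77, 2.12], [-1.37, 1.28], [-3.14, 3.14]. Speed limits (rad/s): [2.57, 2.57, 3.14, 3.14, 3.14, 3.14].

INTERFACE

Orientations are given as a unit quaternion [x, y, z, w].
In Python, from station import r gives the robot as it stands. The module is installed in compiled form; this text tells all that it offers.
- The arm moves only by the tool move_arm, never from a script. Its argument "plan" is a list of rows, each a list of 7 numbers: the closure in counts, from 0 (fully open) to 255 (shut), then the shift along the tool's x, y, z in cm, then the turn, a rotation vector about the tool's x, y, z in rad. A call has 1 to 20 rows; each row is the pose to reach, as a shift and turn from the pose commanded when the call began, along the tool's axes at that moment; what a row does not reach only later rows make up. A row lasts 1/12 s, in which the tool goes at most 41.7 mm and 7.16 degrees, less where a joint would pass 70% of its speed; a pose out of reach is approached as far as the arm can. A call with a gripper value outside its range is refused whole. The fingers move at their own pace and stop on an object; "newtons" is the grip in N (left out, the last holds). Time passes only in rows, so rows that repeat a pose let the fingers close. It gives the time, the measured TCP pose, the force, the opening and the grip force at its end, in the units of the state.
- r.get_state(): the state, without advancing time (a new reading comes with each control period).
- r.snapshot(name): name is "scene" or "top" or "wrist"; returns the picture (480x640x3 uint8, blue, green, red); there is no depth.
- r.camera_params(name): a dict with "mtx" (3x3 intrinsics, pixels), "R" (3x3) and "t" (3): a world point X has camera coordinates R X + t. Camera axes: x right, y down, z forward; pixel columns grow to the right and rows downward; lengths in m; the calibration is good to about 2 mm. The wrist camera is an equidistant fisheye: a pixel r from the principal point sees the ray r / f radians off the axis. A picture is of the moment at which its call begins: read the wrist's pose just before it. camera_params takes no time and is no camera call; for the wrist camera it gives the pose at the moment of the call.
- r.hand_in(): hands the job in; it is judged then, once.
The state is a dict: "clock": time; "joint_positions": joint angles; "joint_vel": joint speeds; "joint_efforts": joint torques, N m; "position": TCP position; "ee_rot": TCP orientation; "force": force on the tool from outside, world axes, zero at the start; "ft_torque": the same for the moment, N m; "finger_gap": finger opening in m; "grasp_force": force on a finger pad.
Only numpy, scipy, OpenCV 4.12 (cv2) and the standard library are available. Lean on these libraries where they do the work, as an engineer would, in place of code of your own. Each camera call takes 0.05 s, during which the arm holds its last target. There are 200 camera calls.

## Working session

There is one attempt and no reset: what is moved stays moved. The work goes in short steps, Python scripts to look and compute and a tool call to move; the robot and the scene stay as the last step left them, time stands still between calls to the robot, and variables do not carry over. Pictures are saved under pics/ and viewed, at most 10 in all, crops included, and the job is handed in when it is done.

Besides the shell and the picture viewer there is one more tool, called after "Call:" by a JSON object that holds its "method" and its "body". move_arm: Moves the arm, as the interface text tells. Its arguments: {"type":"object","properties":{"plan":{"type":"array","items":{"type":"array","items":{"type":"number"}}},"newtons":{"type":"number"}},"required":["plan"]}

```bash
mkdir -p pics; python3 - <<'E'
from station import r
import cv2,numpy as np
s=r.get_state();print(s)
for n in ("scene","top","wrist"):
    im=r.snapshot(n);cv2.imwrite(f"pics/{n}0.png",im)
    p=r.camera_params(n);print(n,{k:np.round(p[k],4).tolist() for k in("mtx","R","t")})
E
```

```text
{'clock': 0.0, 'joint_positions': array([ 1.03073231e+00,  3.78049370e-01,  7.96075239e-02,  1.27444442e+00,
       -2.11060425e-05,  1.46049525e+00]), 'joint_vel': array([ 0.00078991, -0.00167593, -0.00056579,  0.0003039 ,  0.00037088,
       -0.00157488]), 'joint_efforts': array([-1.65651389e-03, -4.63603663e+01,  2.69876575e+01,  2.07658595e-02,
       -5.35193358e-04, -1.74904358e-06]), 'position': array([0.23922309, 0.52211988, 0.23036162]), 'ee_rot': array([ 2.13231497e-01,  9.77001145e-01, -9.93578014e-04, -3.23849197e-04]), 'force': array([ 0.48583588, -0.53772206, -0.44092503]), 'ft_torque': array([-0.01526595, -0.04065175, -0.00981411]), 'grasp_force': 0.0, 'finger_gap': 0.0854961672525159}
scene {'mtx': [[623.8732, 0.0, 314.9383], [0.0, 623.8732, 240.0303], [0.0, 0.0, 1.0]], 'R': [[0.9, -0.4358, 0.0051], [-0.2243, -0.4731, -0.852], [0.3737, 0.7656, -0.5236]], 't': [-0.4303, 0.2103, 0.9276]}
top {'mtx': [[493.5502, 0.0, 319.0944], [0.0, 493.5502, 235.7898], [0.0, 0.0, 1.0]], 'R': [[-0.0147, -0.9997, 0.0193], [-0.9961, 0.013, -0.0875], [0.0872, -0.0205, -0.996]], 't': [0.0301, 0.5081, 0.8942]}
wrist {'mtx': [[371.6483, 0.0, 318.4146], [0.0, 371.6483, 237.0913], [0.0, 0.0, 1.0]], 'R': [[0.4167, 0.909, -0.0019], [0.8634, -0.3951, 0.3137], [0.2844, -0.1324, -0.9495]], 't': [-0.5742, -0.0409, 0.3816]}
```

View pics/scene0.png

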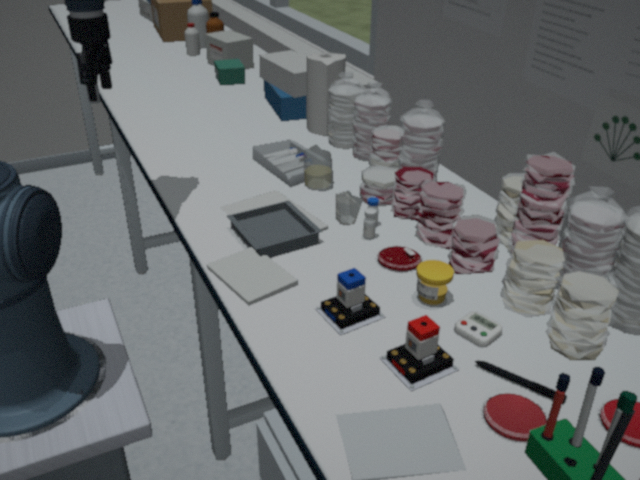

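View pics/top0.png

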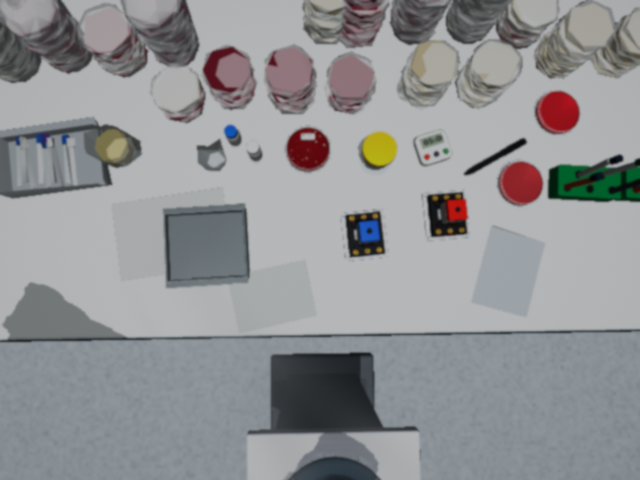

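The scene shows the red relay at (424,340) and the blue one at (351,290), with the dark grey tray at (275,228). In the top view, red is at (457,209), blue at (369,231) and the tray at (206,245).

```bash
cat > h.py <<'E'
import cv2,numpy as np
from scipy.spatial.transform import Rotation as Ro
def ray(p,uv,fish=False):
    K,R,t=[np.array(p[k],float) for k in("mtx","R","t")]
    a=(np.array(uv,float)-K[:2,2])/K[0,0]
    if fish:
        th=np.linalg.norm(a);d=np.r_[a/th*np.sin(th),np.cos(th)]
    else: d=np.r_[a,1]
    d=R.T@d;return -R.T@t,d/np.linalg.norm(d)
def plane(p,uv,z,fish=False):
    c,d=ray(p,uv,fish);return c+d*(z-c[2])/d[2]
def cross(rays):
    A=sum(np.eye(3)-np.outer(d,d) for c,d in rays);b=sum((np.eye(3)-np.outer(d,d))@c for c,d in rays)
    X=np.linalg.solve(A,b);return X,[np.linalg.norm((np.eye(3)-np.outer(d,d))@(X-c)) for c,d in rays]
def mask(im,col):
    h,s,v=cv2.split(cv2.cvtColor(im,cv2.COLOR_BGR2HSV))
    return ((((h<8)|(h>172)) if col=="red" else ((h>100)&(h<128)))&(s>150)&(v>60)).astype(np.uint8)
def blob(m,near,maxd=40):
    n,l,st,c=cv2.connectedComponentsWithStats(m)
    k=max((i for i in range(1,n) if np.linalg.norm(c[i]-near)<maxd),key=lambda i:st[i,4])
    return c[k],st[k,4],(l==k).astype(np.uint8)
E
python3 - <<'E'
from h import *
from station import r
T=cv2.imread("pics/top0.png");S=cv2.imread("pics/scene0.png")
pt,ps=r.camera_params("top"),r.camera_params("scene")
for col,a,b in(("red",(457,209),(424,328)),("blue",(369,231),(351,278))):
    c1,n1,_=blob(mask(T,col),a,15);c2,n2,_=blob(mask(S,col),b,15)
    print(col,c1,n1,c2,n2,cross([ray(pt,c1),ray(ps,c2)]),plane(pt,c1,.08))
# black base
g=cv2.cvtColor(T,cv2.COLOR_BGR2GRAY)
for c in((445,215),(364,234)):
    m=np.zeros_like(g);x,y=c;m[y-35:y+35,x-35:x+35]=(T.max(2)<60)[y-35:y+35,x-35:x+35]
    pts=np.argwhere(m)[:,::-1].astype(np.float32);R=cv2.minAreaRect(pts);print(R,[plane(pt,q,.02).round(3) for q in cv2.boxPoints(R)])
for q in((166,209),(246,206),(249,279),(167,283)):print(plane(pt,q,.03).round(3))
a=cv2.resize(T[180:250,330:490],None,fx=5,fy=5,interpolation=cv2.INTER_CUBIC)[:,:800]
cv2.imwrite("pics/c1.png",a)
E
```

```text
red [455.85853659 209.30731707] 410 [423.09148936 327.72553191] 470 (array([ 0.54894717, -0.21977769,  0.07116032]), [np.float64(0.0008468115833942921), np.float64(0.0008468115833942262)]) [ 0.54695993 -0.21667281  0.08      ]
blue [368.92567568 230.56981982] 444 [351.05523256 278.69767442] 344 (array([ 0.51260316, -0.06397316,  0.07219545]), [np.float64(0.0004789266488560317), np.float64(0.0004789266488559587)]) [ 0.51140849 -0.06281294  0.08      ]
((446.5242004394531, 214.2896728515625), (40.02792739868164, 35.045196533203125), 85.2363510131836) [array([ 0.582, -0.182,  0.02 ]), array([ 0.586, -0.248,  0.02 ]), array([ 0.511, -0.252,  0.02 ]), array([ 0.506, -0.186,  0.02 ])]
((364.4634094238281, 234.17071533203125), (40.19708251953125, 33.792049407958984), 83.6598129272461) [array([ 0.545, -0.027,  0.02 ]), array([ 0.551, -0.09 ,  0.02 ]), array([ 0.476, -0.096,  0.02 ]), array([ 0.47 , -0.034,  0.02 ])]
[0.561 0.304 0.03 ]
[0.565 0.157 0.03 ]
[0.43  0.152 0.03 ]
[0.425 0.3   0.03 ]
```

View pics/c1.png

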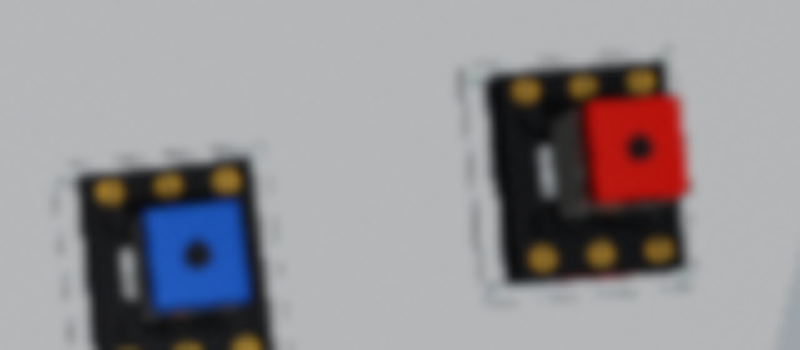

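The crop shows both caps and black bases, with the red cap's centre at about (456,209). The base is turned by roughly +4°. Both points fit the given heights, so I'll compute the approach in tool axes.

```bash
cat >> h.py <<'E'
def go(s,pos,yawy,tilt=0):
    """shift (cm) and rotvec from state pose to TCP pos, tool down, tool y at heading yawy deg"""
    R0=Ro.from_quat(s["ee_rot"]);a=np.radians(yawy);y=np.array([np.cos(a),np.sin(a),0]);z=np.array([0,0,-1.])
    R1=Ro.from_matrix(np.c_[np.cross(y,z),y,z])
    return (R0.inv().apply(np.array(pos)-s["position"])*100).round(2),(R0.inv()*R1).as_rotvec().round(3)
E
python3 - <<'E'
from h import *
from station import r
s=r.get_state();p=r.camera_params("wrist")
print(go(s,(.547,-.217,.25),94));print(go(s,(.50,-.12,.25),94))
R0=Ro.from_quat(s["ee_rot"]);C=-p["R"].T@p["t"];print("cam in tool",R0.inv().apply(C-s["position"]),"axis",R0.inv().apply(p["R"][2]))
E
```

```text
(array([-58.77, -54.38,  -1.87]), array([-0.001, -0.001, -0.5  ]))
(array([-50.46, -47.53,  -1.88]), array([-0.001, -0.001, -0.5  ]))
cam in tool [ 0.08078846  0.00021506 -0.14342593] axis [-3.13847681e-01 -3.76091575e-04  9.49473271e-01]
```

Call:
{"method": "move_arm", "body": {"plan": [[0,-4,-3.8,-0.2,0,0,-0.05],[0,-7,-6.6,-0.4,0,0,-0.1],[0,-50.5,-47.5,-1.9,0,0,-0.5],[0,-50.5,-47.5,-1.9,0,0,-0.5],[0,-50.5,-47.5,-1.9,0,0,-0.5],[0,-50.5,-47.5,-1.9,0,0,-0.5],[0,-50.5,-47.5,-1.9,0,0,-0.5],[0,-50.5,-47.5,-1.9,0,0,-0.5],[0,-50.5,-47.5,-1.9,0,0,-0.5],[0,-50.5,-47.5,-1.9,0,0,-0.5],[0,-50.5,-47.5,-1.9,0,0,-0.5],[0,-50.5,-47.5,-1.9,0,0,-0.5],[0,-50.5,-47.5,-1.9,0,0,-0.5],[0,-50.5,-47.5,-1.9,0,0,-0.5],[0,-50.5,-47.5,-1.9,0,0,-0.5],[0,-50.5,-47.5,-1.9,0,0,-0.5],[0,-50.5,-47.5,-1.9,0,0,-0.5],[0,-50.5,-47.5,-1.9,0,0,-0.5],[0,-50.5,-47.5,-1.9,0,0,-0.5],[0,-50.5,-47.5,-1.9,0,0,-0.5]]}}

```text
clock: 1.82
position: [0.5001, -0.1191, 0.2498]
ee_rot: [-0.035, 0.999, 0.001, -0.001]
force: [-0.9, 0.1, 0.9]
finger_gap: 0.0854
grasp_force: 0.0
```

```bash
python3 - <<'E'
from h import *
from station import r
import pickle
s=r.get_state();p=r.camera_params("wrist");im=r.snapshot("wrist")
cv2.imwrite("pics/w1.png",im);pickle.dump(p,open("w1.p","wb"))
print(s["clock"],s["position"],go(s,(.547,-.217,.20),94))
E
```

```text
1.8167 [ 0.50014673 -0.11907746  0.24980082] (array([ -4.  , -10.1 ,   4.96]), array([ 0.001, -0.001, -0.   ]))
```

View pics/w1.png

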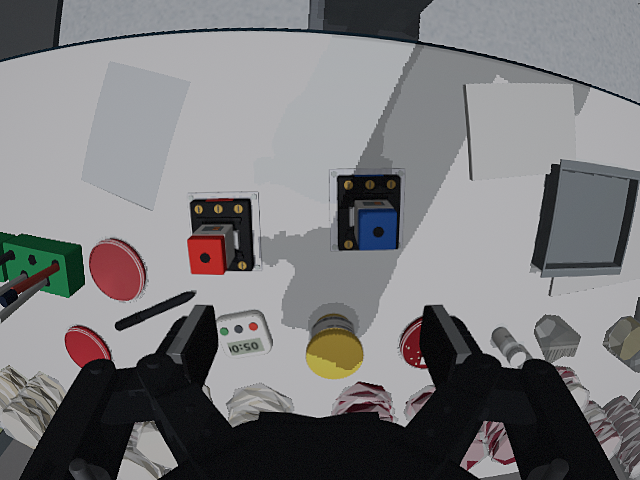

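The wrist view shows the red cap at (207,254), its dot at (208,258), and the blue cap at (377,229). I'll move over red for a second view.

Call:
{"method": "move_arm", "body": {"plan": [[0,-1,-2.5,0,0,0,0],[0,-4,-10,0,0,0,0],[0,-4,-10,0,0,0,0],[0,-4,-10,0,0,0,0],[0,-4,-10,0,0,0,0],[0,-4,-10,0,0,0,0]]}}

```text
clock: 2.37
position: [0.5472, -0.2147, 0.2502]
ee_rot: [-0.036, 0.999, 0.001, -0.0]
force: [0.4, -0.3, -0.9]
finger_gap: 0.0852
grasp_force: 0.0
```

```bash
python3 - <<'E'
from h import *
from station import r
import pickle
s=r.get_state();p=r.camera_params("wrist");im=r.snapshot("wrist")
cv2.imwrite("pics/w2.png",im);pickle.dump(p,open("w2.p","wb"))
p1=pickle.load(open("w1.p","rb"));i1=cv2.imread("pics/w1.png")
hsv=cv2.cvtColor(im,cv2.COLOR_BGR2HSV)
n,l,st,c=cv2.connectedComponentsWithStats(mask(im,"red"))
print([(c[i].round(),st[i,4]) for i in range(1,n) if st[i,4]>150])
print(s["position"])
cv2.imwrite("pics/w2c.png",cv2.resize(im[120:360,180:500],None,fx=2.5,fy=2.5))
E
```

```text
[(array([310., 213.]), np.int32(1552)), (array([179., 234.]), np.int32(1416)), (array([ 16., 229.]), np.int32(215)), (array([ 94., 245.]), np.int32(427)), (array([506., 311.]), np.int32(1629)), (array([133., 334.]), np.int32(1681)), (array([596., 404.]), np.int32(278))]
[ 0.54722361 -0.21472778  0.25017729]
```

View pics/w2c.png

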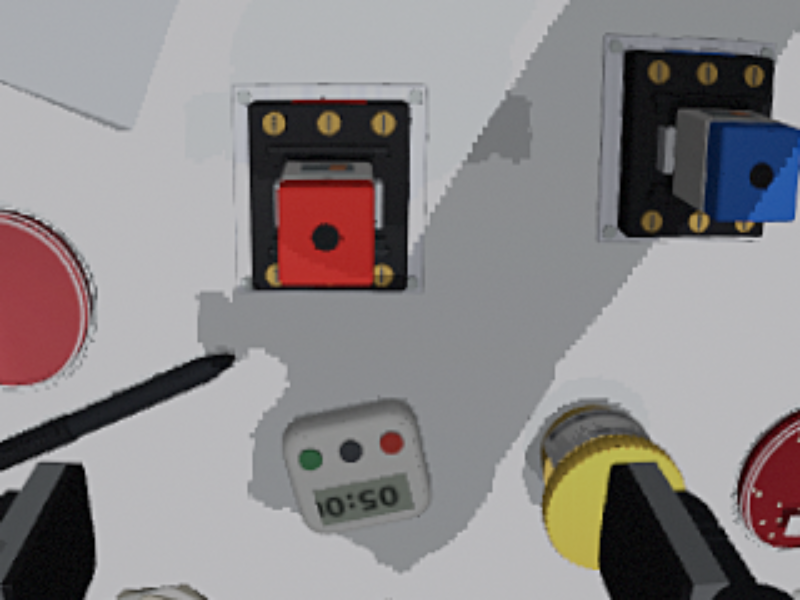

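In this crop the red cap spans (279..375, 181..287) with its dot at (325,237). The black base runs from (250,100) to (408,290), nearly parallel to the tool.

```bash
python3 - <<'E'
from h import *
from station import r
import pickle
V=[(cv2.imread(f"pics/{n}.png"),pickle.load(open(n+".p","rb"))) for n in("w1","w2")]
def dot(im,near):
    x,y=near;w=im[y-10:y+11,x-10:x+11].max(2).astype(float)
    m=(w<90).astype(np.uint8);c,n,_=blob(m,(10,10),6);return c+np.array([x-10,y-10]),n
d=[dot(V[0][0],(208,258)),dot(V[1][0],(310,215))];print(d)
X=cross([ray(v[1],q[0],True) for v,q in zip(V,d)]);print("dot 2 wrist views",X)
pt=r.camera_params("top");T=cv2.imread("pics/top0.png");q=dot(T,(457,209));print(q,"all three",cross([ray(v[1],k[0],True) for v,k in zip(V,d)]+[ray(pt,q[0])]))
p=V[1][1];m=mask(V[1][0],"red");c,n,b=blob(m,(310,213),10)
b=cv2.morphologyEx(b,cv2.MORPH_CLOSE,np.ones((9,9)))
M=cv2.minAreaRect(np.argwhere(b)[:,::-1].astype(np.float32))
P=np.array([plane(p,k,.08,True) for k in cv2.boxPoints(M)]);print("cap",M,P.round(4),P.mean(0))
bb=np.array([(250,100),(409,101),(407,290),(252,290)])/2.5+[180,120]
for z in(.02,.0):
    P=np.array([plane(p,k,z,True) for k in bb]);print("base",z,P.round(4)[:,:2].tolist(),P.mean(0).round(4))
pl=np.array([(233,84),(427,84),(424,291),(234,291)])/2.5+[180,120]
P=np.array([plane(p,k,.002,True) for k in pl]);print("plate",P.round(4)[:,:2].tolist(),P.mean(0).round(4))
for P in[P]:
    v=P[0]-P[1]+P[3]-P[2];print("y heading",np.degrees(np.arctan2(v[1],v[0])));v=P[2]+P[3]-P[0]-P[1];print("x heading",np.degrees(np.arctan2(v[1],v[0])))
E
```

```text
[(array([204.5974026 , 257.57142857]), np.int32(77)), (array([309.72527473, 214.53846154]), np.int32(91))]
dot 2 wrist views (array([ 0.5498288 , -0.22174199,  0.0805171 ]), [np.float64(0.00012626092113494867), np.float64(0.0001262609211350578)])
(array([457.5, 209. ]), np.int32(12)) all three (array([ 0.5487863 , -0.22085413,  0.08119336]), [np.float64(0.0009643865149402508), np.float64(0.0011834186962128808), np.float64(0.0020972763647271286)])
cap ((310.0, 213.0), (42.0, 38.0), 90.0) [[ 0.5309 -0.2392  0.08  ]
 [ 0.5287 -0.2066  0.08  ]
 [ 0.5664 -0.2036  0.08  ]
 [ 0.5688 -0.2372  0.08  ]] [ 0.54870682 -0.22165956  0.08      ]
base 0.02 [[0.5109, -0.2558], [0.5068, -0.1918], [0.5866, -0.1856], [0.5913, -0.2512]] [ 0.5489 -0.2211  0.02  ]
base 0.0 [[0.5132, -0.2577], [0.509, -0.1903], [0.593, -0.1838], [0.598, -0.2528]] [ 0.5533 -0.2211  0.    ]
plate [[0.5065, -0.2651], [0.5009, -0.1835], [0.5923, -0.1763], [0.5984, -0.2607]] [ 0.5495 -0.2214  0.002 ]
y heading -85.97421008628841
x heading 3.5886319970479756
```

Red relay centre is (0.549, -0.221), its top at z = 0.080, and it is turned by +4°. Three measurements agree, and the height and base size match the text.

```bash
python3 - <<'E'
from h import *
from station import r
s=r.get_state();print(s["position"],go(s,(.549,-.2213,.038),94))
E
```

```text
[ 0.54716139 -0.2145017   0.25048176] (array([-0.14, -0.71, 21.25]), array([ 0.001, -0.   ,  0.002]))
```

Call:
{"method": "move_arm", "body": {"plan": [[0,-0.1,-0.7,3,0,0,0],[0,-0.1,-0.7,12,0,0,0],[0,-0.1,-0.7,12,0,0,0],[0,-0.1,-0.7,12,0,0,0],[0,-0.1,-0.7,12,0,0,0],[0,-0.1,-0.7,12,0,0,0]]}}

```text
clock: 2.92
position: [0.5495, -0.2226, 0.1321]
ee_rot: [-0.036, 0.999, -0.0, 0.0]
force: [-0.0, -0.7, 0.9]
finger_gap: 0.085
grasp_force: 0.0
```

```bash
python3 - <<'E'
from h import *
from station import r
s=r.get_state();print(s["position"],go(s,(.549,-.2213,.038),94))
E
```

```text
[ 0.54949208 -0.22256679  0.13208473] (array([0.05, 0.13, 9.41]), array([-0.   ,  0.001,  0.002]))
```

Call:
{"method": "move_arm", "body": {"plan": [[0,0,0.1,2,0,0,0],[0,0,0.1,5,0,0,0],[0,0,0.1,8,0,0,0],[0,0,0.1,9.4,0,0,0],[0,0,0.1,9.4,0,0,0],[0,0,0.1,9.4,0,0,0],[0,0,0.1,9.4,0,0,0]], "newtons": 60}}

```text
clock: 3.5
position: [0.5518, -0.2236, 0.0397]
ee_rot: [-0.035, 0.999, -0.001, 0.003]
force: [0.8, -1.0, 0.0]
finger_gap: 0.0854
grasp_force: 0.0
```

Call:
{"method": "move_arm", "body": {"plan": [[255,0,0,0,0,0,0],[255,0,0,0,0,0,0],[255,0,0,0,0,0,0],[255,0,0,0,0,0,0],[255,0,0,0,0,0,0],[255,0,0,0,0,0,0],[255,0,0,0,0,0,0],[255,0,0,0,0,0,0],[255,0,0,0,0,0,0],[255,0,0,0,0,0,0]], "newtons": 60}}

```text
clock: 4.33
position: [0.5496, -0.2224, 0.037]
ee_rot: [-0.035, 0.999, -0.0, 0.001]
force: [0.1, 1.3, 5.7]
finger_gap: 0.0334
grasp_force: 60.4
```

It's gripped: 33 mm gap, 60 N. Now rock left, about the left bottom edge.

Call:
{"method": "move_arm", "body": {"plan": [[255,0,0.06,-0.06,0.035,0,0],[255,0,0.13,-0.11,0.07,0,0],[255,0,0.19,-0.17,0.105,0,0],[255,0,0.26,-0.22,0.14,0,0],[255,0,0.32,-0.27,0.17,0,0],[255,0,0.38,-0.3,0.2,0,0],[255,0,0.38,-0.3,0.2,0,0],[255,0,0.38,-0.3,0.2,0,0],[255,0,0.38,-0.3,0.2,0,0],[255,0,0.38,-0.3,0.2,0,0]]}}

```text
clock: 5.17
position: [0.5493, -0.2188, 0.0395]
ee_rot: [-0.035, 0.994, -0.099, 0.004]
force: [1.0, -0.9, 1.6]
finger_gap: 0.033
grasp_force: 60.7
```

```bash
python3 - <<'E'
from h import *
from station import r
s=r.get_state();print(s["position"],np.degrees(Ro.from_quat(s["ee_rot"]).as_matrix()[:,2]),s["force"],s["ft_torque"])
im=r.snapshot("wrist");S=r.snapshot("scene");cv2.imwrite("pics/l1.png",np.hstack([cv2.resize(im[150:370,220:420],(400,440)),cv2.resize(S[270:390,370:480],(400,440))]))
E
```

```text
[ 0.54925013 -0.21882424  0.03949286] [  0.84028623 -11.30616419 -56.1628963 ] [ 0.97655476 -0.94892593  1.6184308 ] [ 0.05556323 -0.20879638  0.08260372]
```

View pics/l1.png

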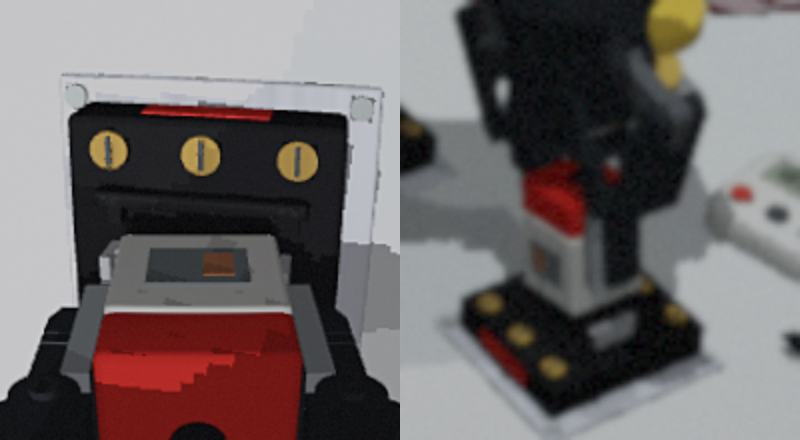

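The relay is tilted about 11° with its top left, aligned with the tool. The right panel shows it still in the base, and the force has dropped, so that clip is open. Now back to neutral, then right.

Call:
{"method": "move_arm", "body": {"plan": [[255,0,-0.05,0.07,-0.04,0,0],[255,0,-0.11,0.14,-0.08,0,0],[255,0,-0.17,0.22,-0.12,0,0],[255,0,-0.24,0.3,-0.16,0,0],[255,0,-0.31,0.37,-0.2,0,0],[255,0,-0.31,0.37,-0.2,0,0],[255,0,-0.31,0.37,-0.2,0,0]]}}

```text
clock: 5.85
position: [0.5495, -0.2229, 0.037]
ee_rot: [-0.035, 0.999, 0.001, 0.001]
force: [-0.1, 0.1, 6.6]
finger_gap: 0.0334
grasp_force: 61.4
```

Call:
{"method": "move_arm", "body": {"plan": [[255,0,-0.06,-0.06,-0.035,0,0],[255,0,-0.13,-0.11,-0.07,0,0],[255,0,-0.19,-0.17,-0.105,0,0],[255,0,-0.26,-0.22,-0.14,0,0],[255,0,-0.32,-0.27,-0.17,0,0],[255,0,-0.38,-0.3,-0.2,0,0],[255,0,-0.38,-0.3,-0.2,0,0],[255,0,-0.38,-0.3,-0.2,0,0],[255,0,-0.38,-0.3,-0.2,0,0],[255,0,-0.38,-0.3,-0.2,0,0]]}}

```text
clock: 6.68
position: [0.5494, -0.2258, 0.0395]
ee_rot: [-0.035, 0.994, 0.1, -0.003]
force: [1.1, 1.5, 4.8]
finger_gap: 0.0332
grasp_force: 61.5
```

```bash
python3 - <<'E'
from h import *
from station import r
s=r.get_state();print(s["position"],np.degrees(Ro.from_quat(s["ee_rot"]).as_matrix()[:,2]),s["force"],s["ft_torque"])
im=r.snapshot("wrist");S=r.snapshot("scene");cv2.imwrite("pics/r1.png",np.hstack([cv2.resize(im[150:370,220:420],(400,440)),cv2.resize(S[270:390,370:480],(400,440))]))
E
```

```text
[ 0.5493926  -0.22584727  0.03948852] [ -0.77624587  11.40858131 -56.14310345] [1.12284662 1.46799553 4.80016626] [ 0.13071448 -0.09547864 -0.0412985 ]
```

View pics/r1.png

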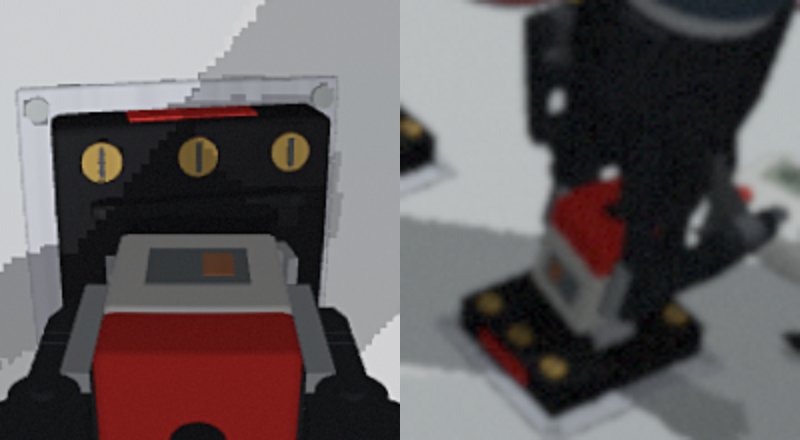

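It's rocked right about 11.5° and still seated in the base. Next: upright, then lift straight up slowly.

Call:
{"method": "move_arm", "body": {"plan": [[255,0,0.05,0.07,0.04,0,0],[255,0,0.11,0.14,0.08,0,0],[255,0,0.17,0.22,0.12,0,0],[255,0,0.24,0.3,0.16,0,0],[255,0,0.31,0.35,0.2,0,0],[255,0,0.31,0.35,0.2,0,0],[255,0,0.31,0.35,0.2,0,0]]}}

```text
clock: 7.37
position: [0.5491, -0.2214, 0.037]
ee_rot: [-0.036, 0.999, 0.0, 0.0]
force: [-0.7, 1.7, 6.7]
finger_gap: 0.0334
grasp_force: 61.8
```

Call:
{"method": "move_arm", "body": {"plan": [[255,0,0,-0.3,0,0,0],[255,0,0,-0.6,0,0,0],[255,0,0,-1,0,0,0],[255,0,0,-1.5,0,0,0],[255,0,0,-2,0,0,0],[255,0,0,-2.6,0,0,0],[255,0,0,-3.4,0,0,0],[255,0,0,-3.4,0,0,0],[255,0,0,-3.4,0,0,0],[255,0,0,-5,0,0,0],[255,0,0,-7,0,0,0],[255,0,0,-10,0,0,0],[255,0,0,-12,0,0,0],[255,0,0,-12,0,0,0],[255,0,0,-12,0,0,0],[255,0,0,-12,0,0,0]]}}

```text
clock: 8.7
position: [0.5485, -0.222, 0.1553]
ee_rot: [-0.035, 0.999, 0.0, -0.001]
force: [-0.3, -0.3, -1.6]
finger_gap: 0.0332
grasp_force: 63.3
```

```bash
python3 - <<'E'
from h import *
from station import r
s=r.get_state();print(s["position"],s["force"],s["finger_gap"])
T=cv2.imread("pics/top0.png");S=cv2.imread("pics/scene0.png");pt,ps=r.camera_params("top"),r.camera_params("scene")
im=r.snapshot("wrist");S2=r.snapshot("scene")
cv2.imwrite("pics/u1.png",np.vstack([np.hstack([im[140:380,170:470],S2[200:440,340:640]]),np.hstack([cv2.resize(S[190:270,215:315],(300,240)),cv2.resize(T[195:291,145:265],(300,240))])]))
E
```

```text
[ 0.54850238 -0.22203543  0.15530471] [-0.33418805 -0.34727273 -1.64352403] 0.033200757261355164
```

View pics/u1.png

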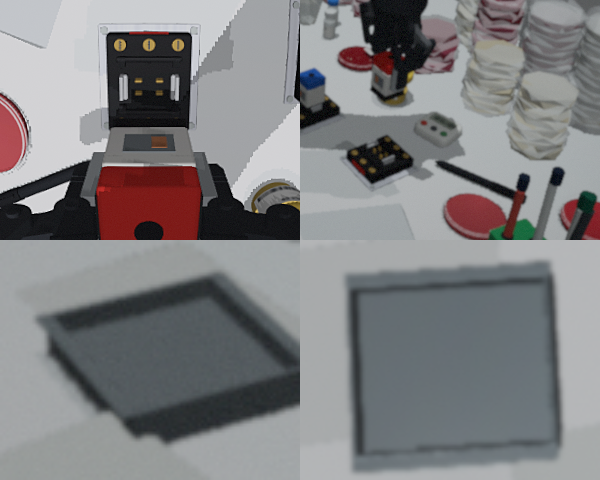

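The relay is out of its base, held upright, and the empty pins are visible. The lower panels show the open grey tray, empty. Carry it there.

Call:
{"method": "move_arm", "body": {"plan": [[255,0.1,1,-3,0,0,0],[255,0.2,4,-3.5,0,0,0],[255,0.4,8,-3.5,0,0,0],[255,0.6,12,-3.5,0,0,0],[255,0.8,16,-3.5,0,0,0],[255,1,20,-3.5,0,0,0],[255,1.2,24,-3.5,0,0,0],[255,1.4,28,-3.5,0,0,0],[255,1.6,32,-3.5,0,0,0],[255,1.8,36,-3.5,0,0,0],[255,2,40,-3.5,0,0,0],[255,2.1,43,-3.5,0,0,0],[255,2.2,45,-3.5,0,0,0],[255,2.2,45.3,-3.5,0,0,0],[255,2.2,45.3,-3.5,0,0,0],[255,2.2,45.3,-3.5,0,0,0],[255,2.2,45.3,-3.5,0,0,0]]}}

```text
clock: 10.22
position: [0.4952, 0.2267, 0.1909]
ee_rot: [-0.034, 0.999, -0.0, -0.001]
force: [-0.1, -1.1, -0.4]
finger_gap: 0.0336
grasp_force: 63.4
```

```bash
python3 - <<'E'
from h import *
from station import r
import pickle
s=r.get_state();p=r.camera_params("wrist");im=r.snapshot("wrist")
cv2.imwrite("pics/w3.png",im);pickle.dump(p,open("w3.p","wb"))
print(s["position"],s["force"],s["finger_gap"],go(s,(.495,.228,.029),94))
E
```

```text
[0.49522514 0.2266562  0.19088165] [-0.05205584 -1.10965322 -0.36596086] 0.033598364232461486 (array([-1.000e-02,  1.500e-01,  1.619e+01]), array([-0.001, -0.001, -0.001]))
```

View pics/w3.png

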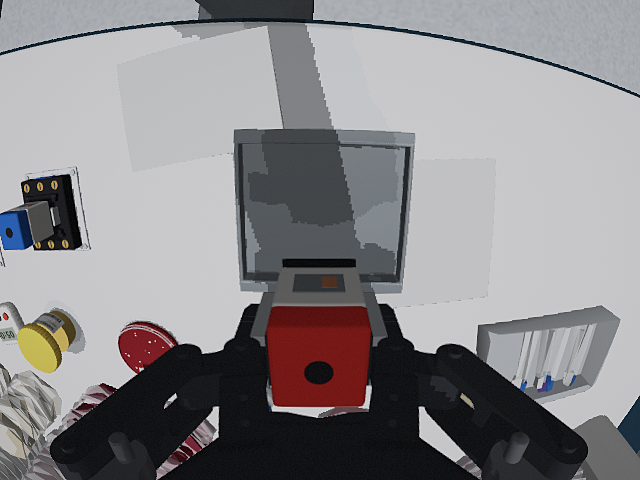

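The wrist view shows the tray with its lip corners at (236,130) and (415,134), and the far inner floor corners near (244,275) and (402,283). The relay is held upright above the tray.

```bash
python3 - <<'E'
from h import *
from station import r
import pickle
p=pickle.load(open("w3.p","rb"));pt=r.camera_params("top")
for a,b in(((415,134),(165.8,287)),((236,130),(249,282.2))):
    print(cross([ray(p,a,True),ray(pt,b)]))
L=[plane(p,q,.03,True) for q in((415,134),(236,130))];print("near lip corners",np.round(L,4))
F=[plane(p,q,.03,True) for q in((402,290),(239,284))];print("far",np.round(F,4))
Fl=np.array([plane(p,q,.012,True) for q in((244,275),(402,283),(407,149),(243,146))]);print("floor",Fl.round(3).tolist())
Tc=np.array([plane(pt,np.array(q)/2.5+[145-120,195-96],.03) for q in((345,262),(550,263),(560,458),(352,470))]) 
print("top lip",Tc.round(3).tolist(),Tc.mean(0))
E
```

```text
(array([0.41892434, 0.28859441, 0.07866174]), [np.float64(0.00022143930985209765), np.float64(0.00022143930985208876)])
(array([0.42602098, 0.15283594, 0.02471973]), [np.float64(0.001398957283018309), np.float64(0.0013989572830184155)])
near lip corners [[0.4199 0.3016 0.03  ]
 [0.4272 0.1542 0.03  ]]
far [[0.5611 0.3089 0.03  ]
 [0.5652 0.1583 0.03  ]]
floor [[0.564, 0.16, 0.012], [0.562, 0.313, 0.012], [0.434, 0.3, 0.012], [0.442, 0.157, 0.012]]
top lip [[0.571, 0.309, 0.03], [0.568, 0.159, 0.03], [0.425, 0.152, 0.03], [0.418, 0.302, 0.03]] [0.49537925 0.23073373 0.03      ]
```

At z = 0.03 the wrist and top views both put the tray centre at (0.495, 0.230). The lip measures 147 x 150 mm, matching the text, so the rim height is right. The one corner that crossed at 0.079 was a misread corner. Now lower it.

Call:
{"method": "move_arm", "body": {"plan": [[255,0,0.1,2,0,0,0],[255,0,0.3,5,0,0,0],[255,0,0.3,8,0,0,0],[255,0,0.3,11,0,0,0],[255,0,0.3,13,0,0,0],[255,0,0.3,14.5,0,0,0],[255,0,0.3,15.2,0,0,0],[255,0,0.3,15.2,0,0,0],[255,0,0.3,15.2,0,0,0],[255,0,0.3,15.2,0,0,0]]}}

```text
clock: 11.1
position: [0.4964, 0.2309, 0.0408]
ee_rot: [-0.035, 0.999, 0.0, 0.001]
force: [-0.2, -0.2, -2.0]
finger_gap: 0.0338
grasp_force: 63.4
```

Call:
{"method": "move_arm", "body": {"plan": [[255,0,0,0.15,0,0,0],[255,0,0,0.3,0,0,0],[255,0,0,0.45,0,0,0],[255,0,0,0.6,0,0,0],[255,0,0,0.6,0,0,0],[255,0,0,0.6,0,0,0]]}}

```text
clock: 11.6
position: [0.495, 0.2309, 0.0334]
ee_rot: [-0.035, 0.999, -0.0, -0.0]
force: [0.7, -0.1, -1.1]
finger_gap: 0.0336
grasp_force: 63.4
```

Call:
{"method": "move_arm", "body": {"plan": [[255,0,0,0.1,0,0,0],[255,0,0,0.2,0,0,0],[255,0,0,0.3,0,0,0],[255,0,0,0.4,0,0,0],[255,0,0,0.45,0,0,0],[255,0,0,0.45,0,0,0],[255,0,0,0.45,0,0,0]]}}

```text
clock: 12.18
position: [0.4951, 0.2309, 0.029]
ee_rot: [-0.035, 0.999, 0.0, -0.0]
force: [-0.9, 0.4, 0.9]
finger_gap: 0.0338
grasp_force: 63.6
```

Call:
{"method": "move_arm", "body": {"plan": [[255,0,0,0.05,0,0,0],[255,0,0,0.1,0,0,0],[255,0,0,0.1,0,0,0],[255,0,0,0.1,0,0,0]]}}

```text
clock: 12.52
position: [0.4951, 0.231, 0.029]
ee_rot: [-0.035, 0.999, 0.0, 0.0]
force: [-4.0, -0.7, 8.3]
finger_gap: 0.0334
grasp_force: 64.7
```

Contact: 8 N up and no further sinking. Open partway slowly, then fully, then lift.

Call:
{"method": "move_arm", "body": {"plan": [[130,0,0,0,0,0,0],[110,0,0,0,0,0,0],[80,0,0,0,0,0,0],[40,0,0,0,0,0,0],[0,0,0,0,0,0,0],[0,0,0,0,0,0,0],[0,0,0,0,0,0,0],[0,0,0,0,0,0,0],[0,0,0,0,0,0,0]]}}

```text
clock: 13.27
position: [0.4952, 0.231, 0.028]
ee_rot: [-0.035, 0.999, 0.0, 0.0]
force: [0.1, 0.2, -0.4]
finger_gap: 0.0853
grasp_force: 0.0
```

Call:
{"method": "move_arm", "body": {"plan": [[0,0,0,-1,0,0,0],[0,0,0,-3,0,0,0],[0,0,0,-6,0,0,0],[0,0,0,-9,0,0,0],[0,0,0,-12,0,0,0],[0,0,0,-15,0,0,0],[0,0,0,-17,0,0,0],[0,0,0,-17,0,0,0],[0,0,0,-17,0,0,0],[0,0,0,-17,0,0,0]]}}

```text
clock: 14.1
position: [0.4947, 0.2308, 0.1976]
ee_rot: [-0.035, 0.999, -0.0, -0.0]
force: [-0.4, 0.1, -0.6]
finger_gap: 0.0854
grasp_force: 0.0
```

```bash
python3 - <<'E'
from h import *
from station import r
s=r.get_state();p=r.camera_params("wrist");im=r.snapshot("wrist");cv2.imwrite("pics/w4.png",im)
print(s["clock"],s["position"],s["force"])
q,S=r.camera_params("scene"),r.snapshot("scene")
T=cv2.imread("pics/scene0.png");print("blue",[blob(mask(i,"blue"),(351,278),15)[0] for i in(S,T)])
c,n,_=blob(mask(im,"red"),(318,250),60);print(c,n,plane(p,c,.072,True))
E
```

```text
14.1 [0.49473383 0.23080022 0.19757787] [-0.44697776  0.09712801 -0.62757419]
blue [array([351.01173021, 278.6568915 ]), array([351.05523256, 278.69767442])]
[318.68364748 224.60112073] 1963 [0.49291543 0.23104241 0.072     ]
```

View pics/w4.png

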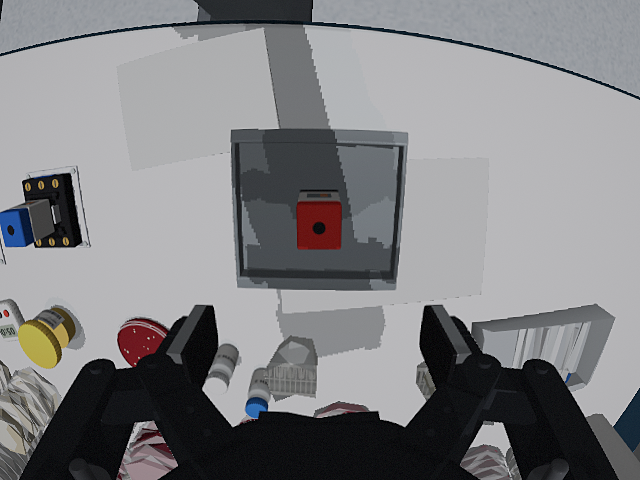

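The red relay stands upright in the middle of the tray, its cap at (319,225). The blue relay hasn't moved and the gripper is clear.

```bash
python3 -c "
from station import r
print(r.hand_in())"
```

```text
the job is handed in; nothing more can be done
None
```

I rocked the red relay loose (left, then right, about 11° each way), lifted it off its pins and set it upright in the middle of the grey tray; the blue relay stayed in its base, and I handed the job in at about 14 s, with no verdict returned.

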